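Unlatch the card plate through the guard window and slide it under the head

ROBOT

A 6-joint arm with a two-finger parallel gripper is mounted at the origin on the work surface. World frame = base frame: x ahead of the robot, y to its left, z up, the work surface at z = 0. Lengths are in m, angles in rad, forces in N, time in s.
With the tool pointing down it reaches from about 0.25 to 0.775 m from the base axis. Payload 4 kg.
Tool frame: the origin (TCP) lies at the very end of the fingers, on their centre line; the grasp point (between the pads) lies 19 mm behind it (grip_point_offset is the distance from the TCP to the grasp point, in m); z points along the fingers, y is the direction in which the jaws open and shut (so a half turn about z gives the same grasp; the last joint's range is limited). The gripper opens to 94 mm and grips with 3 to 60 N. Pads are 16 mm wide; open, the fingers measure 119 mm over their backs; the gripper's body (75 mm by 177 mm) begins 78 mm behind the grasp point.
Start: joints at [-1.365, 0.087, 1.371, -0, 1.684, -0.103], TCP at [0.167, -0.524, 0.206] pointing down, gripper open.
Joint ranges: [-3.1, 3.1], [-0.76, 2.03], [0.27, 2.55], [-1.08, 4.22], [0.17, 2.65], [-2.57, 2.57]. Speed limits (rad/s): [2.79, 2.79, 3.14, 3.14, 3.14, 3.14].

INTERFACE

Orientations are given as a 3x3 rotation matrix whose columns are the frame's x, y, z axes.
In Python, from station import get_state, snapshot, hand_in, boxes_of, mark_of, grip_point_offset gives the robot as it stands.
- The arm moves only by the shell command python3 -m pendant 'ROWS' [FORCE]. ROWS is JSON, a list of rows, each a list of 3 entries, a list of its own where there are three numbers: the opening, from 0 (shut) to 1 (fully open), then the shift along the tool's x, y, z in mm, then the turn about the tool's z in rad. In form: [[hand, [tx, ty, tz], turn], ...]. A call has 1 to 12 rows; each row is the pose to reach, as a shift and turn from the pose measured when the call began, along the tool's axes at that moment; what a row does not reach only later rows make up. A row lasts 1/10 s, in which the tool goes at most 50 mm and 8.59 degrees, less where a joint would pass 70% of its speed; a pose out of reach is approached as far as the arm can. A call with a gripper value outside its range is refused whole. The fingers move at their own pace and stop on an object; FORCE is the grip in N (left out, the last holds). Time passes only in rows, so rows that repeat a pose let the fingers close. It gives the time, the measured TCP pose, the force and the opening at its end, in the units of the state.
- get_state(): the state, without advancing time (a new reading comes with each control period).
- snapshot(name): name is "scene" or "top" or "wrist"; returns a dict with "color" (420x560x3 uint8, blue, green, red), "range_z" (420x560 float32, m along the optical axis (not along the pixel's ray), 0 where there is no reading), "mtx" (3x3 intrinsics, pixels), "world_to_cam" (4x4, takes a point from world to camera coordinates); the wrist camera has in their place "hand_eye" (4x4, takes a point from camera to tool coordinates, whose origin is the TCP and whose axes are the flange's). Camera axes: x right, y up, looking along -z (the intrinsics and any distortion apply to the point x, -y, -z); pixel columns grow to the right and rows downward; lengths in m; the calibration is good to about 2 mm. A picture is of the moment at which its call begins: read the wrist's pose just before it.
- hand_in(): hands the job in, once; it reports no verdict.
Trained networks look in a picture, given as the dict that the camera call returned (one of the last four; its "shot" number tells which), for a name from the list of things; names that differ only in an ending like _2 or _b are one class to them, and where a whole thing is asked for, a point or a joint stands for the part that bears it (a point fixed in the world has none). Each returns a list of dicts, best first, with "p" (0 to 1); they miss things now and then, are a little off and sometimes report something else, mostly with a low value. They report only what shows in the picture. A call takes as long as a camera call. They do not tell look-alikes from the thing itself.
- boxes_of(thing, picture): "position" ([x, y, z] in m, in the coordinates of the camera as it stood for that picture, good to about 4 mm: the middle of the surface that is visible of it).
- mark_of(thing, picture): "position" ([x, y, z] in m, in the coordinates of the camera as it stood for that picture, good to about 4 mm: a listed point, or the origin of a listed thing).
The state is a dict: "time": time; "q": joint angles; "qd": joint speeds; "joint_torque": joint torques, N m; "tcp_pos": TCP position; "eef_rot": TCP orientation; "force": force on the tool from outside, world axes, zero at the start; "torque": the same for the moment, N m; "finger_gap": finger opening in m.
Only numpy, scipy, OpenCV 4.12 (cv2) and the standard library are available. Lean on these libraries where they do the work, as an engineer would, in place of code of your own. Each camera call takes 0.05 s, during which the arm holds its last target. There are 200 camera calls.

TASK

Put the loaded card plate of the dispenser under its dispensing head, using only the fingertips: reach in through the yellow-rimmed window of the clear guard, press the red latch lever all the way down without touching the guard or its rim, and come out again; then push the plate by the lip at its end along its track until it rests against the end stop. Never touch the guard, leave the two steel bars lying as they are on the sheet, pick nothing up, and leave everything else where it stands.

Things in the scene. Friction and masses are not known exactly. Their poses are not given: they have to be found in the camera images.
- dispenser: membrane dispenser fixed to the table: white cabinet 320 x 500 mm (its x, y), flat aluminium deck 100 mm above the table. Origin: under its centre at table height; x points from the front (robot side) to the back, y along the plate's track, z up. A black drive cover (x 128..156, y -85..45 mm) is 130 mm high. The deck beyond the plate's lip (y -250..-190) is empty
- guard: clear plastic guard standing fixed on the dispenser's front deck, 118 (x) x 142 mm (y). Its top panel slopes gently (0.12 rad, back edge higher): upper face 47 mm above the deck at the front edge, 63 mm at the back edge. Origin: at deck height under the window's centre, axes parallel to the dispenser's
- window (a point): centre of the guard's open access window, mid-thickness of the top panel, 52 mm above the deck. The clear opening is 70 mm in x and 80 mm in y, with a 10 mm wide, 6 mm thick yellow rim around it; frame as the guard's
- latch (a joint): angle of the latch lever, rad: 0 is up with its hook engaged, 0.30 is fully down on its stop (paddle pressed 19 mm down, hook lifted clear of the plate). A stiff hinge: it takes about 4 N on the paddle and stays wherever it is left; it starts between 0 and 0.04
- paddle (a point): centre of the top face of the lever's red paddle (30 x 30 mm, 6 mm thick) under the window: about 12 mm below the window's centre when up, about 31 mm below it when fully down. The lever hinge lies 65 mm farther to the back, its axis along the dispenser's y. The window's centre may be up to 8 mm off the paddle along y
- plate (a joint): travel of the card plate along the dispenser's +y, m: 0 is the parked place where the hook holds it, 0.12 is against the end stop under the dispensing head. Moves with about 2 N once the latch is down
- push_face (a point): centre of the outer, -y facing face of the aluminium lip at the parked-side end of the plate: push here, towards +y. Face 100 mm wide in x, 34 mm tall (108 to 142 mm above the table), centre at 128 mm; axes as the dispenser's. Steel plate 100 x 260 x 12 mm, top 120 mm above the table, a white sheet with red lines on it
- nozzles (a point): lowest point between the two nozzles of the dispensing head, 155 mm above the table over the +y end of the plate track. The grey head is 42 x 60 mm (x, y); with its aluminium arm it reaches 250 mm above the table (caps to 270 mm) and hangs on a column 28 x 35 mm that stands 80 mm behind it (+x) and 40 mm farther along +y
- bar_a: loose dark steel hold-down bar 88 x 16 x 8 mm (long side along the dispenser's x), lying across the sheet about 95 mm (along +y) from the push face. Origin: centre of its underside. Rides on the plate
- bar_b: the same, about 165 mm from the push face
- vial: small glass vial with orange cap, radius 12 mm, 50 mm tall, standing on the dispenser's front deck beside the guard on its -y side. Origin: centre of underside
- reagent_bottle: glass bottle with blue cap, radius 36 mm, 140 mm tall, on the table beside the dispenser. Origin: centre of underside
- tip_box: yellow pipette-tip box 87 x 122 x 57 mm on the table. Origin: centre of underside
- beaker: glass beaker, radius 32 mm, 85 mm tall, on the table. Origin: centre of underside
- cassette: white test cassette 70 x 21 x 5 mm lying flat on the table. Origin: centre of underside
There are look-alikes about, which are no part of the job. What is shaped like the bar_a but turquoise is not meant.

How it is judged:
On the way, in this order (a step that is already met when the one before it is completed fails the run):
1. the latch lever is pressed down (beyond 0.27 of 0.30 rad) with the plate still parked (value of joint latch above 0.27 rad and value of joint plate below 0.01 m), for 0.2 s.
2. the plate is pushed to its end stop (value of joint plate above 0.115 m), for 0.2 s.
At the end, for the whole second after the job is handed in: the latch lever is down within 0.03 rad of its stop, the plate is at rest within 5 mm of its end stop, and both bars lie still on the plate, within about 15 mm of where they lay on the sheet (value of joint latch above 0.27 rad and value of joint plate above 0.115 m and velocity of joint plate between -0.005 and 0.005 m/s and linear speed of each of bar_a, bar_b below 0.02 m/s and z of bar_a in the frame of push_face between -0.015 and 0 m and z of bar_b in the frame of push_face between -0.015 and 0 m); the robot touches nothing.
It fails at once if the guard or its window rim is touched (contact force between any of the fingers, the arm and guard above 0.5 N).
It fails at once if the plate is forced past the hook while the latch lever is still up (value of joint latch below 0.12 rad and value of joint plate above 0.008 m).
It fails at once if a hold-down bar is lifted off the plate or shoved more than about 15 mm from its place on the sheet (z of any of bar_a, bar_b in the frame of push_face above 0.01 m or y of bar_a in the frame of push_face below 0.07 m or y of bar_a in the frame of push_face above 0.12 m or x of any of bar_a, bar_b in the frame of push_face below -0.02 m or x of any of bar_a, bar_b in the frame of push_face above 0.02 m or y of bar_b in the frame of push_face below 0.14 m or y of bar_b in the frame of push_face above 0.19 m).
It fails at once if a bystander (vial, bottle, tip box, beaker, cassette) is lifted, tipped or moved more than 20 mm (distance of any of vial, reagent_bottle, tip_box, beaker, cassette from where it was at the start of the episode above 0.02 m or angle between any of vial, reagent_bottle, tip_box, beaker, cassette's own z axis and vertical above 0.3 rad).
It also fails if it takes over 54 s, if anything falls off the work surface, if the arm or the gripper's body presses on something with over 40 N, if the wrist force passes 120 N, or if a joint passes its speed limit or range.

## Working session

There is one attempt and no reset: what is moved stays moved. The work goes in short steps, Python scripts to look and compute and a shell command to move; the robot and the scene stay as the last step left them, time stands still between calls to the robot, and variables do not carry over. Pictures are saved under pics/ and viewed, about 8 in all and at most 12, crops included, and the job is handed in when it is done.

```bash
mkdir -p pics
cat > h.py <<'E'
import numpy as np, cv2
from station import *
def toworld(s,p,st=None):
    p=np.append(p,1)
    if "world_to_cam" in s: return (np.linalg.inv(s["world_to_cam"])@p)[:3]
    t=(np.array(s["hand_eye"])@p)[:3]; return np.array(st["tcp_pos"])+np.array(st["eef_rot"])@t
def px(s,u,v):
    z=s["range_z"][int(v),int(u)];K=s["mtx"]
    return np.array([(u-K[0][2])/K[0][0]*z,-(v-K[1][2])/K[1][1]*z,-z])
E
python3 - <<'E'
from h import *
np.set_printoptions(precision=4,suppress=True)
st=get_state();print(st["time"],st["tcp_pos"],st["eef_rot"],st["finger_gap"])
S={n:snapshot(n) for n in("scene","top","wrist")}
cv2.imwrite("pics/a_scene.png",S["scene"]["color"]);cv2.imwrite("pics/a_top.png",S["top"]["color"])
for n in S:
  for t in("window","paddle","push_face","bar_a","vial","guard","dispenser","nozzles","reagent_bottle"):
    for d in mark_of(t,S[n])[:3]: print(n,t,round(d["p"],2),toworld(S[n],d["position"],st))
E
```

```text
0.0 [ 0.167  -0.5235  0.2044] [[ 0.9527  0.3039 -0.0004]
 [ 0.3039 -0.9527  0.0021]
 [ 0.0002 -0.0021 -1.    ]] 0.0941770464444764
scene window 0.58 [0.4828 0.0987 0.1492]
scene paddle 0.78 [0.4825 0.09   0.137 ]
scene push_face 0.87 [ 0.642  -0.1045  0.1276]
scene push_face 0.46 [0.4827 0.0976 0.1464]
scene bar_a 0.53 [ 0.8334 -0.0962  0.0013]
scene bar_a 0.49 [0.6434 0.0648 0.1197]
scene bar_a 0.47 [ 0.6365 -0.003   0.1196]
scene vial 0.71 [ 0.4475 -0.0644  0.0975]
scene guard 0.7 [0.4806 0.0932 0.1001]
scene dispenser 0.76 [ 0.5737  0.0821 -0.0053]
scene nozzles 0.97 [0.6343 0.2461 0.1594]
scene reagent_bottle 0.89 [ 0.6203 -0.4241  0.0006]
top window 0.93 [0.4829 0.0992 0.1535]
top window 0.51 [ 0.4487 -0.0581  0.0999]
top paddle 0.58 [0.4806 0.093  0.1412]
top push_face 0.89 [ 0.6412 -0.1     0.1303]
top bar_a 0.59 [0.633  0.0007 0.12  ]
top bar_a 0.55 [0.6393 0.0734 0.1171]
top bar_a 0.53 [ 0.8374 -0.0946 -0.0031]
top vial 0.56 [ 0.446  -0.0582  0.0975]
top vial 0.33 [ 0.6428 -0.0996  0.1261]
top guard 0.64 [0.4868 0.1008 0.0993]
top guard 0.3 [0.6413 0.0731 0.118 ]
top dispenser 0.57 [ 0.5734  0.0854 -0.0016]
top nozzles 0.85 [0.6322 0.2547 0.1542]
top reagent_bottle 0.75 [ 0.6234 -0.4234  0.0002]
```

View pics/a_scene.png

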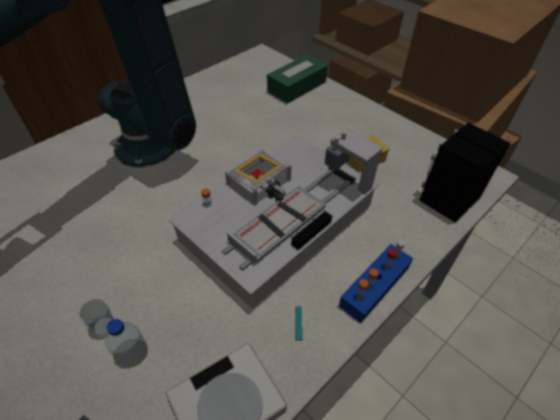

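View pics/a_top.png

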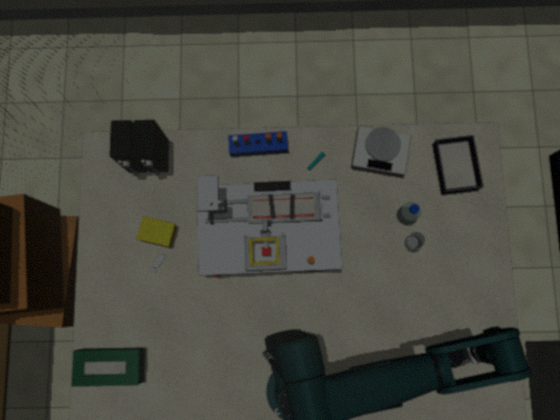

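Scene: paddle (red, scene 257,174 / top 266,252) inside the yellow rim; lip at scene ~(237,240), top ~(320,207). The bar candidates are two dark bars on the sheet at top (271,206) and (292,206), plus the turquoise look-alike at top (316,160), off the dispenser, which I'll ignore. The red and orange items on the blue rack at top (258,143) and the vial cap (311,261) aren't the paddle.

Run:
```python
from h import *
np.set_printoptions(precision=4,suppress=True)
s=snapshot("top");K=s["mtx"];z=s["range_z"]
v,u=np.mgrid[:420,:560]
P=np.stack([(u-K[0][2])/K[0][0]*z,-(v-K[1][2])/K[1][1]*z,-z,np.ones_like(z)],-1)@np.linalg.inv(s["world_to_cam"]).T
m=(P[...,2]>.08)&(P[...,2]<.112)&(z>0)&(P[...,0]>.35)&(P[...,0]<.8)&(abs(P[...,1]-.08)<.3)
r=cv2.minAreaRect((P[m][:,:2]*1000).astype(np.float32));print(r, np.median(P[m][:,2]))
# yellow rim & red
hsv=cv2.cvtColor(s["color"],cv2.COLOR_BGR2HSV)
box=(P[...,0]>.4)&(P[...,0]<.56)&(abs(P[...,1]-.1)<.09)
for n,mm in(("yel",(hsv[...,0]>20)&(hsv[...,0]<35)&(hsv[...,1]>110)),("red",((hsv[...,0]<8)|(hsv[...,0]>172))&(hsv[...,1]>120))):
  q=P[mm&box];print(n,len(q),q[:,:3].mean(0),cv2.minAreaRect((q[:,:2]*1000).astype(np.float32)))
```

```text
((573.1480712890625, 87.12458801269531), (322.124755859375, 501.3937683105469), 1.3581326007843018) 0.09959373207084954
yel 278 [0.4818 0.1029 0.1542] ((480.84423828125, 100.87646484375), (89.60066986083984, 99.2437515258789), 1.7139136791229248)
red 57 [0.4818 0.0953 0.1391] ((483.0604553222656, 95.84957122802734), (24.314804077148438, 24.639631271362305), 88.0765609741211)
```

```bash
python3 -m pendant '[[0,[0,0,-40],0],[0,[0,0,-80],0]]' 20
```

```text
time: 1.75
tcp_pos: [0.1669, -0.5229, 0.2843]
eef_rot: [[0.953, 0.304, -0.001], [0.304, -0.953, 0.005], [0.001, -0.005, -1.0]]
force: [0.3, -0.5, 0.4]
finger_gap: 0.0812
```

```bash
python3 -m pendant '[[0,[20,-20,0],0],[0,[50,-50,0],0],[0,[82,-83,0],0.05],[0,[115,-117,0],0.1],[0,[148,-150,0],0.15],[0,[181,-184,0],0.2],[0,[214,-217,0],0.25],[0,[247,-251,0],0.285],[0,[280,-284,0],0.285],[0,[313,-318,0],0.285],[0,[340,-345,0],0.285],[0,[350,-355,0],0.285]]'
```

```text
time: 2.95
tcp_pos: [0.3933, -0.0753, 0.2865]
eef_rot: [[1.0, 0.028, -0.0], [0.028, -1.0, 0.006], [0.0, -0.006, -1.0]]
force: [-0.7, -1.0, -0.8]
finger_gap: 0.0005
```

```bash
python3 -m pendant '[[0,[20,-36,0],0],[0,[40,-72,0],0],[0,[60,-108,5],0],[0,[78,-145,10],0],[0,[93,-170,15],0],[0,[93,-170,15],0],[0,[93,-170,15],0]]'
cat > look.py <<'E'
from h import *
import sys
np.set_printoptions(precision=4,suppress=True)
st=get_state();print(st["time"],st["tcp_pos"])
s=snapshot("wrist");cv2.imwrite(sys.argv[1],s["color"])
for t in sys.argv[2:]:
    for d in mark_of(t,s)[:2]:print(t,round(d["p"],2),toworld(s,d["position"],st))
hsv=cv2.cvtColor(s["color"],cv2.COLOR_BGR2HSV);v,u=np.mgrid[:420,:560];z=s["range_z"];K=s["mtx"]
P=np.stack([(u-K[0][2])/K[0][0]*z,-(v-K[1][2])/K[1][1]*z,-z,np.ones_like(z)],-1)@np.array(s["hand_eye"]).T
W=P[...,:3]@np.array(st["eef_rot"]).T+np.array(st["tcp_pos"])
for n,mm in(("yel",(hsv[...,0]>18)&(hsv[...,0]<35)&(hsv[...,1]>110)),("red",((hsv[...,0]<8)|(hsv[...,0]>172))&(hsv[...,1]>120))):
  q=W[mm&(z>0)&(W[...,2]>.1)&(W[...,2]<.2)&(abs(W[...,0]-.48)<.07)&(abs(W[...,1]-.1)<.075)]
  if len(q):print(n,len(q),np.median(q,0),cv2.minAreaRect((q[:,:2]*1000).astype(np.float32)),np.percentile(q,[1,99],axis=0))
E
python3 look.py pics/b.png window paddle push_face
```

```text
time: 3.65
tcp_pos: [0.4812, 0.0974, 0.2721]
eef_rot: [[1.0, 0.03, -0.001], [0.03, -1.0, 0.005], [-0.001, -0.005, -1.0]]
force: [0.2, 0.4, 0.7]
finger_gap: 0.0005
3.65 [0.4812 0.0974 0.2721]
paddle 0.69 [0.486 0.092 0.137]
push_face 0.89 [ 0.6373 -0.105   0.1286]
yel 3769 [0.4949 0.0981 0.1558] ((481.5673522949219, 96.642333984375), (89.02473449707031, 99.64486694335938), 1.5011252164840698) [[0.4376 0.0475 0.1459]
 [0.5258 0.1461 0.1603]]
red 894 [0.4835 0.0913 0.1386] ((483.82794189453125, 91.00018310546875), (28.62421417236328, 28.90618324279785), 1.3985259532928467) [[0.4697 0.0769 0.1364]
 [0.4977 0.1055 0.1402]]
```

View pics/b.png

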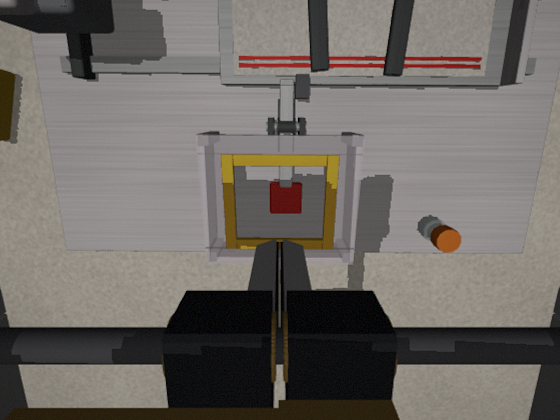

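The clear guard with its yellow rim is at (222–338, 153–248), the red paddle at (286,198), which is the one under the window with the lever leading to the hook at (287,127). The vial is at (445,238), and the bars at (318,35) and (398,35). I'll descend over the paddle.

```bash
python3 -m pendant '[[0,[0,3.5,0],0],[0,[0,3.5,20],0],[0,[0,3.5,50],0],[0,[0,3.5,80],0],[0,[0,3.5,105],0],[0,[0,3.5,120],0],[0,[0,3.5,125],0],[0,[0,3.5,125],0]]' 40
```

```text
time: 4.65
tcp_pos: [0.4812, 0.0928, 0.1478]
eef_rot: [[1.0, 0.026, 0.0], [0.026, -1.0, 0.005], [0.0, -0.005, -1.0]]
force: [0.1, -0.1, -0.2]
finger_gap: 0.0006
```

```bash
python3 look.py pics/c.png
```

```text
4.65 [0.4812 0.0928 0.1478]
yel 7430 [0.5163 0.0979 0.158 ] ((489.903564453125, 97.18341064453125), (103.74105834960938, 99.9913101196289), 1.2341639995574951) [[0.462  0.0479 0.1501]
 [0.5261 0.1463 0.1604]]
red 1030 [0.4915 0.0915 0.1387] ((489.11962890625, 91.24274444580078), (18.87108039855957, 29.42107582092285), 0.36201775074005127) [[0.4827 0.0768 0.1361]
 [0.4981 0.1059 0.1791]]
```

View pics/c.png

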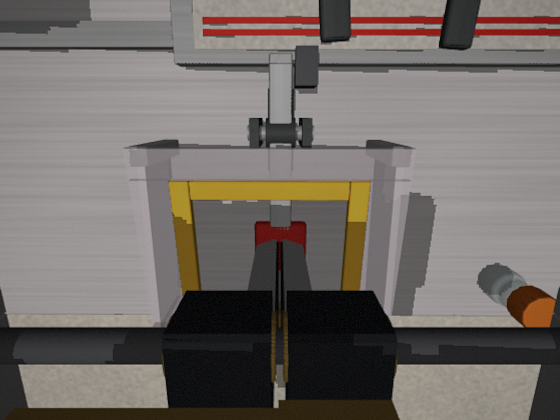

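Fingertips (280,245) are over the paddle (280,235) and well inside the rim (170–368). Next I press.

```bash
python3 -m pendant '[[0,[0,0,5],0],[0,[0,0,9],0],[0,[0,0,12],0],[0,[0,0,15],0],[0,[0,0,18],0],[0,[0,0,20],0],[0,[0,0,22],0],[0,[0,0,22],0]]'
```

```text
time: 5.5
tcp_pos: [0.4824, 0.0931, 0.1269]
eef_rot: [[1.0, 0.026, 0.004], [0.026, -1.0, 0.006], [0.004, -0.005, -1.0]]
force: [1.8, -0.5, 3.3]
finger_gap: 0.0004
```

```bash
python3 -m pendant '[[0,[0,0,2],0],[0,[0,0,4],0],[0,[0,0,6],0],[0,[0,0,7],0],[0,[0,0,7],0]]'
```

```text
time: 6.0
tcp_pos: [0.4833, 0.0931, 0.1222]
eef_rot: [[1.0, 0.026, 0.007], [0.026, -1.0, 0.006], [0.007, -0.005, -1.0]]
force: [-1.6, -1.7, 12.4]
finger_gap: 0.0005
```

```bash
python3 -m pendant '[[0,[0,0,2],0],[0,[0,0,4],0],[0,[0,0,4],0],[0,[0,0,4],0]]'; python3 -m pendant '[[0,[-1,0,-5],0],[0,[-1,0,-15],0],[0,[-1,0,-35],0],[0,[-1,0,-65],0],[0,[-1,0,-100],0],[0,[-1,0,-135],0],[0,[-1,0,-150],0],[0,[-1,0,-150],0],[0,[-1,0,-150],0]]'; python3 look.py pics/d.png paddle push_face bar_a
```

```text
time: 6.4
tcp_pos: [0.4836, 0.0932, 0.1218]
eef_rot: [[1.0, 0.026, 0.009], [0.026, -1.0, 0.005], [0.009, -0.005, -1.0]]
force: [-6.2, -2.8, 18.1]
finger_gap: 0.0005
time: 7.3
tcp_pos: [0.4808, 0.0924, 0.2704]
eef_rot: [[1.0, 0.026, 0.006], [0.026, -1.0, 0.005], [0.006, -0.005, -1.0]]
force: [0.5, -0.0, 0.0]
finger_gap: 0.0006
7.3 [0.4808 0.0924 0.2704]
paddle 0.59 [0.4869 0.092  0.1199]
push_face 0.82 [ 0.6382 -0.1062  0.1276]
bar_a 0.8 [ 0.6365 -0.0039  0.1174]
bar_a 0.71 [0.6371 0.0664 0.1175]
yel 3791 [0.4966 0.1003 0.1559] ((478.3845520019531, 96.73434448242188), (95.48074340820312, 99.66728210449219), 1.0150532722473145) [[0.4375 0.0474 0.1455]
 [0.5261 0.1461 0.1604]]
red 740 [0.4853 0.0912 0.12  ] ((485.3580322265625, 91.66381072998047), (27.669525146484375, 30.113183975219727), 1.64017653465271) [[0.4718 0.077  0.1151]
 [0.4992 0.1058 0.1242]]
```

View pics/d.png

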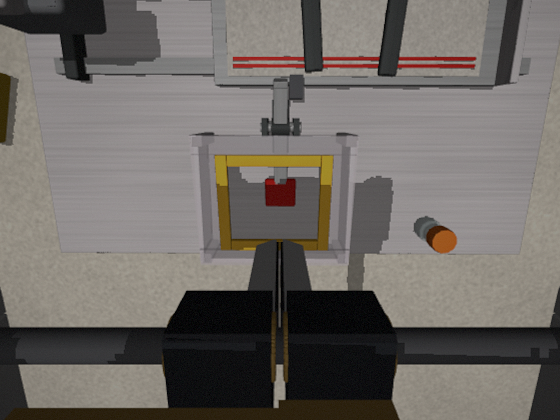

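The paddle is down: z 0.139 → 0.120, tilted about 0.32 rad. The plate is still parked and the bars haven't moved. Next, behind the lip.

```bash
python3 -m pendant '[[0,[10,16,0],0],[0,[30,50,0],0],[0,[54,88,0],0],[0,[78,127,0],0],[0,[102,166,0],0],[0,[126,204,0],0],[0,[144,234,0],0],[0,[152,246,0],0],[0,[152,246,0],0],[0,[152,246,0],0]]'; python3 look.py pics/e.png push_face bar_a
```

```text
time: 8.5
tcp_pos: [0.6384, -0.1493, 0.268]
eef_rot: [[1.0, 0.026, 0.003], [0.026, -1.0, 0.006], [0.003, -0.006, -1.0]]
force: [1.2, 0.7, -0.3]
finger_gap: 0.0003
8.5 [ 0.6384 -0.1493  0.268 ]
push_face 0.92 [ 0.6381 -0.1061  0.1291]
bar_a 0.87 [0.6406 0.0687 0.1173]
bar_a 0.77 [ 0.833  -0.1017 -0.0014]
yel 1350 [0.4486 0.0749 0.1504] ((479.4028625488281, 77.51956176757812), (77.29317474365234, 127.60747528076172), 78.99810791015625) [[0.4249 0.0462 0.1192]
 [0.5265 0.1144 0.1602]]
red 40 [0.4904 0.094  0.1214] ((515.0958251953125, 81.93891143798828), (18.790786743164062, 67.85124969482422), 64.08911895751953) [[0.4888 0.0787 0.1204]
 [0.5271 0.1048 0.1335]]
```

View pics/e.png

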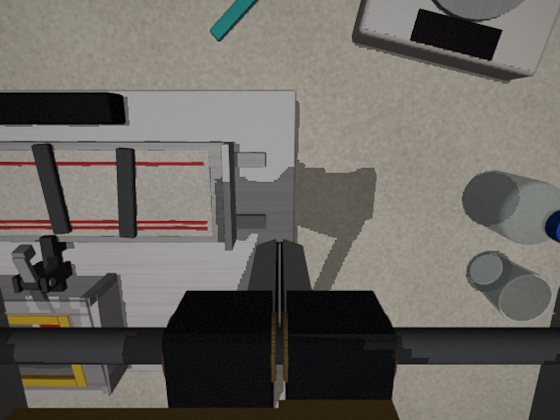

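The lip is at (229,195) and the deck to its right is empty between the rail ends. The turquoise bar (235,15) is well away.

```bash
python3 -m pendant '[[0,[0,0,15],0],[0,[0,0,45],0],[0,[0,0,80],0],[0,[0,0,115],0],[0,[0,0,140],0],[0,[0,0,149],0],[0,[0,0,149],0]]'; python3 -m pendant '[[0,[0,-6,0],0],[0,[0,-14,0],0],[0,[0,-20,0],0],[0,[0,-25,0],0],[0,[0,-29,0],0],[0,[0,-33,0],0],[0,[0,-37,0],0],[0,[0,-37,0],0]]'
```

```text
time: 9.35
tcp_pos: [0.6382, -0.1465, 0.1196]
eef_rot: [[1.0, 0.029, 0.003], [0.029, -1.0, 0.006], [0.003, -0.006, -1.0]]
force: [-0.4, 0.8, 0.6]
finger_gap: 0.0001
time: 10.15
tcp_pos: [0.6374, -0.1091, 0.1201]
eef_rot: [[1.0, 0.029, 0.003], [0.029, -1.0, 0.006], [0.003, -0.006, -1.0]]
force: [0.9, 0.1, 0.2]
finger_gap: 0.0002
```

```bash
python3 -m pendant '[[0,[0,-2,0],0],[0,[0,-4,0],0],[0,[0,-6,0],0],[0,[0,-8,0],0],[0,[0,-10,0],0],[0,[0,-12,0],0],[0,[0,-14,0],0],[0,[0,-16,0],0]]'
```

```text
time: 10.95
tcp_pos: [0.6369, -0.093, 0.1201]
eef_rot: [[1.0, 0.029, 0.003], [0.029, -1.0, 0.007], [0.003, -0.006, -1.0]]
force: [0.2, -2.3, -1.0]
finger_gap: 0.0006
```

```bash
python3 -m pendant '[[0,[0,-3,0],0],[0,[0,-8,0],0],[0,[0,-15,0],0],[0,[0,-23,0],0],[0,[0,-31,0],0],[0,[0,-39,0],0],[0,[0,-47,0],0],[0,[0,-55,0],0],[0,[0,-63,0],0],[0,[0,-70,0],0],[0,[0,-75,0],0],[0,[0,-78,0],0]]'; python3 -m pendant '[[0,[0,-3,0],0],[0,[0,-6,0],0],[0,[0,-9,0],0],[0,[0,-12,0],0],[0,[0,-15,0],0],[0,[0,-18,0],0]]'
```

```text
time: 12.15
tcp_pos: [0.6345, -0.0143, 0.1205]
eef_rot: [[1.0, 0.029, 0.003], [0.029, -1.0, 0.007], [0.003, -0.007, -1.0]]
force: [0.8, -2.3, -0.6]
finger_gap: 0.0005
time: 12.75
tcp_pos: [0.6339, 0.0039, 0.1206]
eef_rot: [[1.0, 0.029, 0.002], [0.029, -1.0, 0.007], [0.003, -0.007, -1.0]]
force: [1.1, -1.3, -1.6]
finger_gap: 0.0005
```

```bash
python3 look.py pics/f.png bar_a push_face
```

```text
12.75 [0.6339 0.0039 0.1206]
bar_a 0.61 [0.6326 0.1141 0.1175]
push_face 0.88 [0.6339 0.0145 0.129 ]
yel 4 [0.5481 0.0763 0.125 ] ((544.7403564453125, 76.44156646728516), (0.3427821397781372, 7.886002063751221), 87.15486145019531) [[0.541  0.0761 0.1071]
 [0.5487 0.0765 0.14  ]]
```

View pics/f.png

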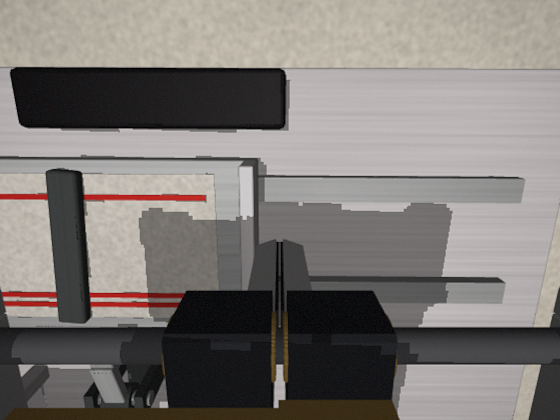

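Finger against the lip (250,240), bar (68,245) still lying across the sheet. No stop force yet, so I continue slowly.

```bash
python3 -m pendant '[[0,[0,-2,0],0],[0,[0,-4,0],0],[0,[0,-6,0],0],[0,[0,-6,0],0],[0,[0,-6,0],0]]'
```

```text
time: 13.4
tcp_pos: [0.6338, 0.0039, 0.1207]
eef_rot: [[1.0, 0.026, 0.003], [0.026, -1.0, -0.003], [0.003, 0.003, -1.0]]
force: [1.0, -14.1, -1.6]
finger_gap: 0.0001
```

At the stop: no motion and 14 N. Now I back off along -y and go up.

```bash
python3 -m pendant '[[0,[0,3,0],0],[0,[0,8,0],0],[0,[0,18,0],0],[0,[0,30,0],0],[0,[0,40,-5],0],[0,[0,50,-25],0],[0,[0,55,-60],0],[0,[0,60,-100],0],[0,[0,60,-140],0],[0,[0,60,-160],0],[0,[0,60,-160],0],[0,[0,60,-160],0]]'; python3 look.py pics/g.png push_face bar_a paddle
python3 - <<'E'
from h import *
st=get_state();print(st["force"],st["qd"])
for n in("scene","top"):
  s=snapshot(n)
  if n=="scene":cv2.imwrite("pics/g_scene.png",cv2.resize(s["color"][100:300,150:420],None,fx=2.8,fy=2.8))
  for t in("push_face","bar_a","paddle","vial"):
    for d in mark_of(t,s)[:3]:print(n,t,round(d["p"],2),toworld(s,d["position"]).round(4))
E
```

```text
time: 14.6
tcp_pos: [0.6349, -0.0559, 0.2807]
eef_rot: [[1.0, 0.026, 0.003], [0.026, -1.0, -0.003], [0.003, 0.003, -1.0]]
force: [0.5, 0.0, 0.5]
finger_gap: 0.0003
14.6 [ 0.6349 -0.0559  0.2807]
push_face 0.61 [0.6367 0.0143 0.1283]
bar_a 0.94 [ 0.8336 -0.1019  0.0012]
bar_a 0.88 [0.6348 0.1871 0.1163]
paddle 0.96 [0.4861 0.094  0.1188]
yel 1848 [0.5103 0.1032 0.1574] ((476.07781982421875, 96.64358520507812), (100.5765151977539, 100.1793441772461), 1.3335762023925781) [[0.4371 0.049  0.145 ]
 [0.5263 0.1459 0.1604]]
red 242 [0.4859 0.0899 0.12  ] ((485.8034362792969, 90.48628997802734), (29.53251075744629, 14.509502410888672), 89.3067855834961) [[0.4789 0.0759 0.1169]
 [0.4928 0.1045 0.1229]]
[-0.07938737 -0.46228136  0.90307438] [ 0.00316417 -0.00158051 -0.00937889  0.001284    0.00250892 -0.00067   ]
scene push_face 0.58 [0.6393 0.016  0.1248]
scene push_face 0.27 [0.4871 0.0893 0.1203]
scene bar_a 0.8 [ 0.8346 -0.0996  0.0015]
scene bar_a 0.64 [0.6405 0.1862 0.1218]
scene bar_a 0.56 [0.6319 0.1166 0.1243]
scene paddle 0.69 [0.4845 0.0952 0.1187]
scene vial 0.53 [ 0.4477 -0.0639  0.1004]
top push_face 0.85 [0.6356 0.0245 0.1282]
top push_face 0.53 [0.4633 0.4996 0.005 ]
top bar_a 0.51 [0.6364 0.1935 0.1206]
top bar_a 0.4 [0.6327 0.1208 0.1215]
top bar_a 0.17 [ 0.5168 -0.4362  0.    ]
top paddle 0.73 [0.4815 0.0958 0.1249]
top paddle 0.68 [0.4639 0.5014 0.0015]
```

View pics/g.png

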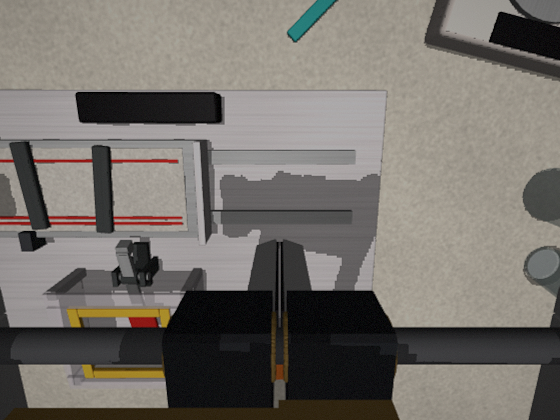

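View pics/g_scene.png

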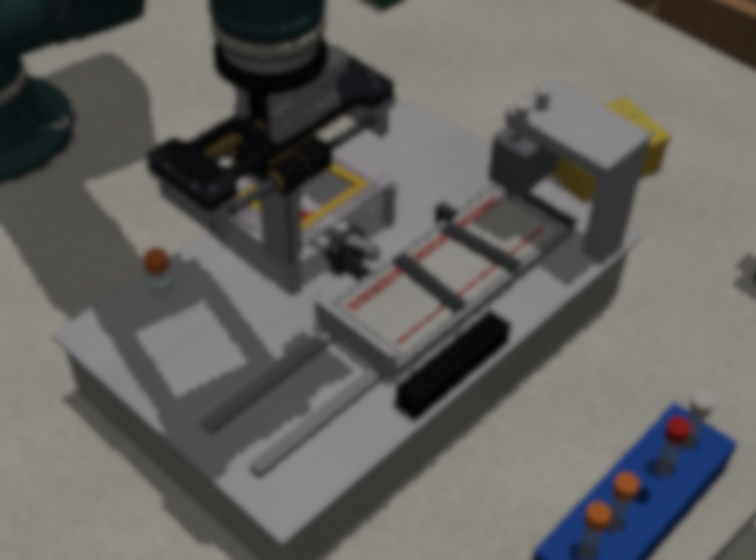

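The plate is at the stop, both bars (scene crop 430,280 and 480,245) lie across the sheet, the paddle is still down, and the fingers are clear.

```bash
python3 -c "from station import *;print(hand_in())"
```

```text
the job is handed in; nothing more can be done
None
```

The plate is against its end stop under the dispensing head and the latch lever is fully down. I handed the job in at about 15 s of the 54 s allowed; no verdict was reported.

**Latch:** I reached in through the window with closed fingertips and pressed the paddle until it hit its stop at about 18 N. It went from z 0.139 to 0.120 m, tilted about 0.3 rad, and was still down at the last check. I saw no sign of contact with the guard. The fingertips were well inside the rim when I checked just above the paddle, and the force went back to zero on the way out.

**Plate:** I pushed the lip along +y until the arm stopped moving at 14 N, then backed off. The lip's measured travel was 0.1205 m by the wrist and scene cameras and 0.1245 m by the top camera. The 4 mm difference is within the detectors' error.

**Everything else:** Both bars still lie across the sheet, about 100 and 172 mm from the push face, as before. The vial had not moved by the scene camera. I did not measure the bottle, tip box, beaker or cassette again, but the arm never went near them. The arm ended clear of everything, reading about 0 N.

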